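# Turn the station row round into the other rack

### The arm

A 6-joint arm with a two-finger parallel gripper is mounted at the origin on a cart in front of the work surface, level with it; the furniture and walls round the work are solid. World frame = base frame: x ahead of the robot, y to its left, z up, the work surface at z = 0. Lengths are in m, angles in rad, forces in N, time in s.
With the tool pointing down it reaches from about 0.275 to 0.85 m from the base axis. Payload 5.2 kg.
Tool frame: the origin (TCP) lies midway between the tips of the shut fingers; the grasp point (between the pads) lies 19 mm behind it (manip.grip_point_offset is the distance from the TCP to the grasp point, in m); z points along the fingers, y is the line along which they close (so a half turn about z gives the same grasp; the last joint's range is limited). The gripper opens to 85 mm and grips with 20 to 120 N. Pads are 22 mm wide; open, the fingers measure 114 mm over their backs; the gripper's body (76 mm by 85 mm) begins 54 mm behind the grasp point. The pads swing forward as they close: fully open they stand 13 mm farther back than shut.
Start: joints at [-1.516, 0.259, 1.535, -0, 1.348, -0.203], TCP at [0.14, -0.532, 0.231] pointing down, gripper open.
Joint ranges: [-3.14, 3.14], [-0.91, 2.08], [0.19, 2.58], [-1.22, 4.36], [0.22, 2.71], [-3.12, 3.12]. Speed limits (rad/s): [2.57, 2.57, 3.14, 3.14, 3.14, 3.14].

### API

Orientations are given as a 3x3 rotation matrix whose columns are the frame's x, y, z axes.
In Python, from workcell import manip gives the robot as it stands. The module is installed in compiled form; this text tells all that it offers.
- The arm moves only by the tool send_rows, never from a script. Its argument "rows" is text: rows parted by semicolons, each of 7 numbers parted by spaces: the shift along the world's x, y, z as a fraction of full scale, then the turn, a rotation vector about the world's x, y, z as a fraction of full scale, then the gripper command: -1 is shut, 1 is fully open, values between are in proportion. A call has 1 to 5 rows; each row shifts and turns the commanded pose from where the row before left it; what a row does not reach is not made up. Full scale, the value 1, is 3 cm for a shift and 0.1 rad for a turn. A row lasts 1/10 s, in which the tool goes at most 50 mm and 8.59 degrees, less where a joint would pass 70% of its speed; a pose out of reach is approached as far as the arm can. A call with a number of a shift or a turn outside -1 to 1 is refused whole. A call with a gripper value outside its range is refused whole. The fingers move at their own pace and stop on an object; "grip_force" is the grip in N (left out, the last holds). Time passes only in rows, so rows that do not move let the fingers close. It gives the time, the measured TCP pose, the force, the opening and the grip force at its end, in the units of the state.
- manip.observe(): the state, without advancing time (a new reading comes with each control period).
- manip.capture(name): name is "side" or "top"; returns the picture (480x640x3 uint8, red, green, blue); there is no depth.
- manip.camera_info(name): a dict with "fx", "fy", "cx", "cy" (pixels), "origin" and "rotation" of the camera in the world. Camera axes: x right, y down, z forward; pixel columns grow to the right and rows downward; lengths in m; the calibration is good to about 2 mm. A picture is of the moment at which its call begins. camera_info takes no time and is no camera call.
- manip.job_done(): hands the job in; it is judged then, once.
The state is a dict: "clock": time; "joint_positions": joint angles; "dq": joint speeds; "joint_torque": joint torques, N m; "tool_pos": TCP position; "ee_rot": TCP orientation; "ft_force": force on the tool from outside, world axes, zero at the start; "torque": the same for the moment, N m; "opening": finger opening in m; "grasp_force": force on a finger pad.
Only numpy, scipy, OpenCV 4.12 (cv2) and the standard library are available. Lean on these libraries where they do the work, as an engineer would, in place of code of your own. Each camera call takes 0.05 s, during which the arm holds its last target. There are 200 camera calls.

### The job

Move all four containers from the full wooden rack into the empty blue rack, one to a pocket and in reverse order, because the cook there works from the opposite side: the container that now stands at the left end, as the robot sees it, goes to the right end, the second from the left becomes the second from the right, and so on. Keep them upright on the way, and leave each standing flat on the floor of its pocket and let go.

Things in the scene. Friction and masses are not known exactly. Their poses are not given: they have to be found in the camera images.
- from_rack: Rack that is full at the start: pale wooden board, bright rods. Fixed, 376 (y) x 104 (x) mm. Four pockets 84 x 84 mm inside, centres at its own x = 0, y = +135, +45, -45, -135 mm; pocket floor 10 mm, top of the rods 27 mm above the origin. Origin: centre of its underside, on the table; x away from the robot, y to the robot's left, z up (yawed up to 0.1 rad).
- to_rack: Rack that is empty at the start: blue board, dark rods. Fixed, 376 (y) x 104 (x) mm. Four pockets 84 x 84 mm inside, centres at its own x = 0, y = +135, +45, -45, -135 mm; pocket floor 10 mm, top of the rods 27 mm above the origin. Origin: centre of its underside, on the table; x away from the robot, y to the robot's left, z up (yawed up to 0.1 rad).
- jar_mid (a point): Centre, half-way up (52.5 mm above its foot), of the rounded-square dark brown spice jar with a round black cap: body 52 x 52 mm up to 83 mm, cap 46 mm across, 105 mm tall in all. z is its upward axis; x and y within 0.15 rad of the full rack's at the start. Loose, under 0.4 kg.
- shaker_mid (a point): Centre, half-way up (45 mm above its foot), of the round clear and grey shaker with a pale domed top: 44 mm across up to about 70 mm, top 34 mm across, 90 mm tall. z is its upward axis; x and y within 0.15 rad of the full rack's at the start. Loose, under 0.4 kg.
- tin_mid (a point): Centre, half-way up (36 mm above its foot), of the round food tin, red and cream, metal lid: 57 mm across, 72 mm tall. z is its upward axis; x and y within 0.15 rad of the full rack's at the start. Loose, under 0.4 kg.
- cups_mid (a point): Centre, half-way up (30.5 mm above its foot), of the short stack of white portion cups (one rigid piece), round and tapered, 57 mm across (fingers meet it as an upright cylinder of that width), 61 mm tall. z is its upward axis; x and y within 0.15 rad of the full rack's at the start. Loose, under 0.4 kg.
- jar_tab: Small black tab, 46 x 14 x 12 mm, fixed on the table along the robot's side of the full rack, 60 mm in front (rack -x) of the centre of the pocket in which the spice jar stands at the start. Origin: centre of its underside; same axes as that rack. It stays there and so keeps a record of the spice jar's first pocket.
- shaker_tab: Small yellow tab, 46 x 14 x 12 mm, fixed on the table along the robot's side of the full rack, 60 mm in front (rack -x) of the centre of the pocket in which the shaker stands at the start. Origin: centre of its underside; same axes as that rack. It stays there and so keeps a record of the shaker's first pocket.
- tin_tab: Small red tab, 46 x 14 x 12 mm, fixed on the table along the robot's side of the full rack, 60 mm in front (rack -x) of the centre of the pocket in which the tin stands at the start. Origin: centre of its underside; same axes as that rack. It stays there and so keeps a record of the tin's first pocket.
- cups_tab: Small green tab, 46 x 14 x 12 mm, fixed on the table along the robot's side of the full rack, 60 mm in front (rack -x) of the centre of the pocket in which the cup stack stands at the start. Origin: centre of its underside; same axes as that rack. It stays there and so keeps a record of the cup stack's first pocket.
Things that resemble listed ones, but are neither listed nor needed, are in the scene too. Several things have the shape of the shaker_tab; the one meant has the colours described above. What is shaped like the part that bears tin_mid but green is not meant.

How it is judged:
By the outcome, as a careful person would: the job done as asked, in the order asked, and still so for the second after the job is handed in, with the robot touching nothing.
It also fails if it takes over 93 s, if anything falls off the work surface, if the arm or the gripper's body presses on something with over 40 N, if the wrist force passes 120 N, or if a joint passes its speed limit or range.

## Working session

There is one attempt and no reset: what is moved stays moved. The work goes in short steps, Python scripts to look and compute and a tool call to move; the robot and the scene stay as the last step left them, time stands still between calls to the robot, and variables do not carry over. Pictures are saved under pics/ and viewed, at most 14 in all, crops included, and the job is handed in when it is done.

Besides the shell and the picture viewer there is one more tool, called after "Call:" as a command line: name --argument value ..., lists and objects as JSON in quotes. send_rows: Moves the arm, as the interface text tells. Its arguments: {"type":"object","properties":{"rows":{"type":"string"},"grip_force":{"type":"number"}},"required":["rows"]}

```bash
mkdir -p pics; python3 - <<'E'
from workcell import manip
import cv2,numpy as np
for n in("side","top"):
    cv2.imwrite(f"pics/{n}0.png",manip.capture(n)[:,:,::-1])
    c=manip.camera_info(n);print({k:np.round(v,3).tolist() for k,v in c.items()})
s=manip.observe();print({k:np.round(v,3).tolist() for k,v in s.items()})
E
```

```text
{'fx': 467.347, 'fy': 467.347, 'cx': 318.661, 'cy': 236.634, 'origin': [0.467, 0.698, 0.619], 'rotation': [[-1.0, -0.005, 0.027], [-0.024, 0.625, -0.78], [-0.012, -0.781, -0.625]]}
{'fx': 516.573, 'fy': 516.573, 'cx': 321.233, 'cy': 241.968, 'origin': [0.451, 0.019, 0.925], 'rotation': [[-0.021, -0.997, 0.074], [-0.999, 0.018, -0.032], [0.031, -0.075, -0.997]]}
{'clock': 0.1, 'joint_positions': [-1.516, 0.259, 1.536, 0.0, 1.348, -0.203], 'dq': [0.001, 0.002, -0.003, 0.0, -0.001, -0.0], 'joint_torque': [0.002, -44.697, -29.125, -0.0, 0.006, 0.0], 'tool_pos': [0.14, -0.531, 0.231], 'ee_rot': [[0.967, 0.255, -0.0], [0.255, -0.967, 0.002], [0.0, -0.002, -1.0]], 'ft_force': [0.693, -0.161, 1.086], 'torque': [0.023, 0.004, 0.003], 'grasp_force': 0.0, 'opening': 0.086}
```

View pics/top0.png

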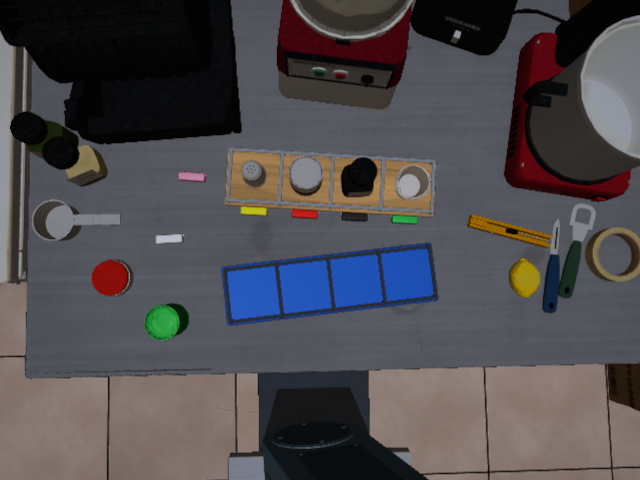

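View pics/side0.png

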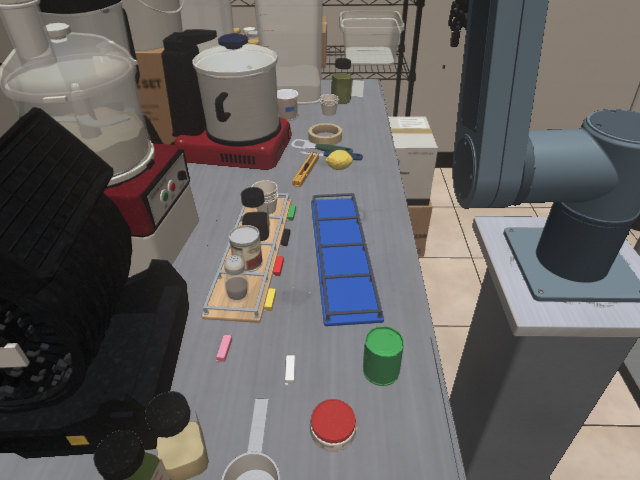

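Order from the left in the wooden rack: shaker (253,172), tin (306,175), jar (358,177), cups (412,182). Things that could be mistaken for them:
- **Tin:** green tin (162,322) and red-lidded tub (111,278).
- **Jar:** dark-capped bottles (28,127) and (60,152).
- **Cups:** measuring cup (53,220).
- **Yellow tab (253,211):** pink bar (192,177) and white bar (169,239).

The items in the wooden rack match the descriptions. I'll check them in a close crop.

```bash
python3 - <<'E'
import cv2
t=cv2.imread("pics/top0.png")[140:335,212:447]
t=cv2.resize(t,None,fx=3,fy=3,interpolation=cv2.INTER_CUBIC);cv2.imwrite("pics/topc.png",t)
t=cv2.imread("pics/side0.png")[175:325,195:390]
t=cv2.resize(t,None,fx=4,fy=4,interpolation=cv2.INTER_CUBIC);cv2.imwrite("pics/sidec.png",t)
E
```

```text
(no output)
```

View pics/topc.png

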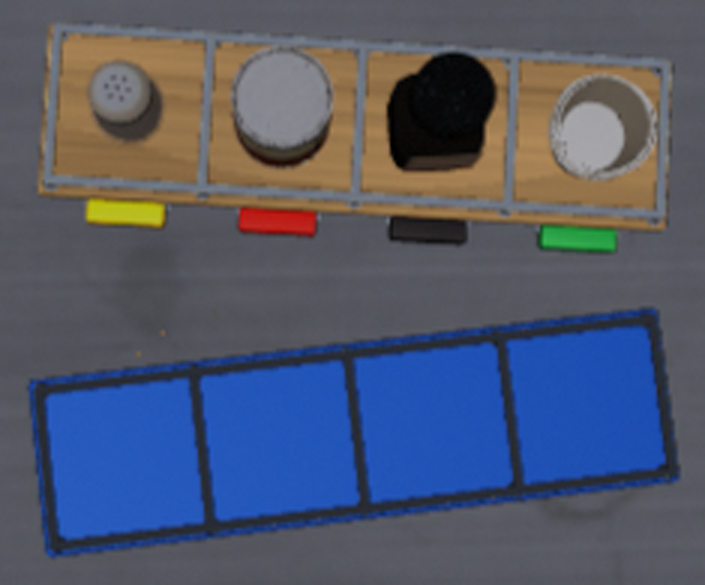

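View pics/sidec.png

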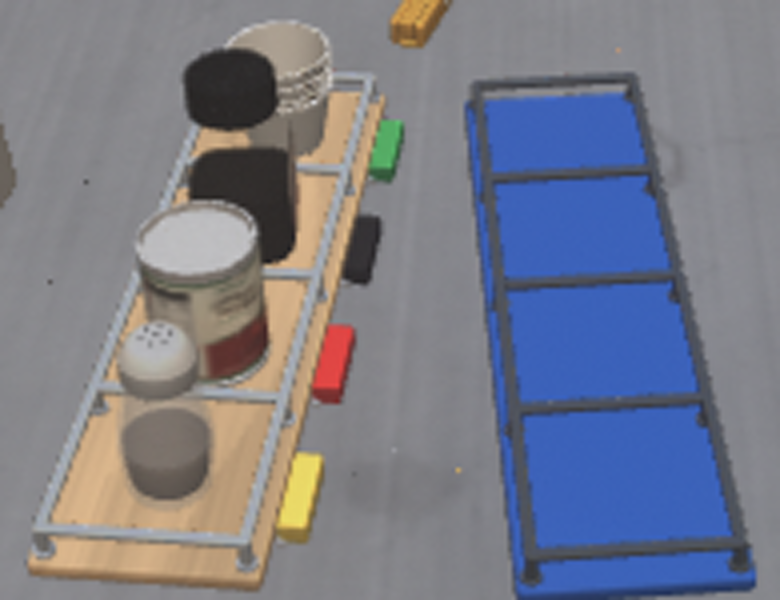

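The crop confirms the choice. From the left: shaker in front of the yellow tab, tin at red, jar at black, cups at green. So in the blue rack, from the left: cups, jar, tin, shaker. Crop pixels: dome (121,92), lid (284,87), cap (455,95), cup rim (604,126).

```bash
cat > h.py <<'E'
from workcell import manip
import numpy as np
from scipy.optimize import least_squares
def ray(cam,u,v,z):
    c=manip.camera_info(cam);R=np.array(c["rotation"]);o=np.array(c["origin"])
    d=R@np.array([(u-c["cx"])/c["fx"],(v-c["cy"])/c["fy"],1]);return o+d*(z-o[2])/d[2]
T=lambda x,y,z:ray("top",x/3+212,y/3+140,z)
S=lambda x,y,z:ray("side",x/4+195,y/4+175,z)
def fit(loc,w):
    loc=np.array(loc);w=np.array(w)
    f=lambda p:((np.c_[np.cos(p[2])*loc[:,0]-np.sin(p[2])*loc[:,1],np.sin(p[2])*loc[:,0]+np.cos(p[2])*loc[:,1]]+p[:2])-w).ravel()
    r=least_squares(f,[.5,0,0]);return r.x,r.fun
E
python3 - <<'E'
from h import *
rod=[(.045,.18),(.045,-.18),(-.045,-.18),(-.045,.18)];brd=[(.052,.188),(.052,-.188),(-.052,-.188),(-.052,.188)]
np.set_printoptions(precision=4,suppress=True)
for nm,px,loc,z,F in [("from rod",[(58,33),(664,67),(657,213),(48,185)],rod,.025,T),("from brd",[(50,26),(672,63),(664,229),(38,192)],brd,.01,T),
 ("to rod",[(40,388),(653,322),(670,472),(55,545)],rod,.025,T),("to brd",[(32,380),(655,310),(678,478),(50,555)],brd,.01,T),
 ("from rodS",[(333,78),(372,78),(250,548),(40,532)],[rod[1],rod[2],rod[3],rod[0]],.025,S) ,
 ("to rodS",[(477,86),(632,78),(742,550),(530,554)],[rod[1],rod[2],rod[3],rod[0]],.025,S)]:
    p,r=fit(loc,[F(*q,z)[:2] for q in px]);print(nm,p,np.abs(r).max())
    if 'rod' in nm: print([ (p[:2]+y*np.array([-np.sin(p[2]),np.cos(p[2])])).round(4).tolist() for y in(.135,.045,-.045,-.135)])
for n,q,z,s in [("shaker",(121,92),.085,(159,352)),("tin",(284,87),.082,(198,237)),("jar",(455,95),.115,(230,72)),("cups",(604,126),.071,(280,62))]:
    print(n,T(*q,z)[:2],S(*s,z)[:2])
E
```

```text
from rod [ 0.6252 -0.03   -0.0671] 0.0015959432475627922
[[0.6342, 0.1046], [0.6282, 0.0148], [0.6222, -0.0749], [0.6161, -0.1647]]
from brd [ 0.6263 -0.0304 -0.0752] 0.0020783354067680504
to rod [ 0.4453 -0.0251  0.0907] 0.0014210194390753272
[[0.433, 0.1093], [0.4412, 0.0197], [0.4493, -0.07], [0.4575, -0.1596]]
to brd [ 0.4458 -0.0255  0.0956] 0.0023021442657218116
from rodS [ 0.6074 -0.0201 -0.1613] 0.03388892005153188
[[0.6291, 0.1131], [0.6146, 0.0243], [0.6002, -0.0645], [0.5857, -0.1534]]
to rodS [ 0.4449 -0.0163  0.0934] 0.0036089348012995903
[[0.4323, 0.1181], [0.4407, 0.0285], [0.4491, -0.0611], [0.4575, -0.1507]]
shaker [0.6334 0.1029] [0.632  0.1047]
tin [0.6356 0.0137] [0.6279 0.0215]
jar [ 0.6228 -0.0768] [ 0.6216 -0.0671]
cups [ 0.6133 -0.1654] [ 0.6095 -0.1438]
```

Call:
send_rows --rows "0.99 0.76 -0.17 0 0 0.93 1;0.99 0.76 -0.17 0 0 0.93 1;0.99 0.76 -0.17 0 0 0.93 1;0.99 0.76 -0.17 0 0 0.93 1;0.99 0.76 -0.17 0 0 0.93 1" --grip_force 40

```text
clock: 0.6
tool_pos: [0.2896, -0.4166, 0.2053]
ee_rot: [[0.748, 0.664, -0.0], [0.664, -0.748, 0.001], [0.0, -0.001, -1.0]]
ft_force: [0.4, -0.9, 0.0]
opening: 0.0852
grasp_force: 0.0
```

Call:
send_rows --rows "0.99 0.76 -0.17 0 0 0.93 1;0.99 0.76 -0.17 0 0 0.93 1;0.99 0.76 -0.17 0 0 0.93 1;0.99 0.76 -0.17 0 0 0.93 1;0.99 0.76 -0.17 0 0 0.93 1"

```text
clock: 1.1
tool_pos: [0.4381, -0.3025, 0.1798]
ee_rot: [[0.37, 0.929, -0.0], [0.929, -0.37, 0.0], [0.0, -0.001, -1.0]]
ft_force: [-0.1, -0.2, 0.7]
opening: 0.0851
grasp_force: 0.0
```

Call:
send_rows --rows "0.99 0.76 -0.17 0 0 0.93 1;0.99 0.76 -0.17 0 0 0.93 1;0.99 0.76 -0.17 0 0 0.93 1;0.99 0.76 -0.17 0 0 0.93 1;0.99 0.76 -0.17 0 0 0.93 1"

```text
clock: 1.6
tool_pos: [0.5866, -0.1885, 0.1541]
ee_rot: [[-0.086, 0.996, -0.001], [0.996, 0.086, 0.0], [0.0, -0.001, -1.0]]
ft_force: [1.0, -0.3, 0.4]
opening: 0.0857
grasp_force: 0.0
```

Call:
send_rows --rows "0 0 0 0 0 0 1;0 0 0 0 0 0 1"

```text
clock: 1.8
tool_pos: [0.5856, -0.189, 0.1539]
ee_rot: [[-0.083, 0.997, -0.002], [0.997, 0.083, 0.001], [0.001, -0.002, -1.0]]
ft_force: [-1.1, -0.5, 0.5]
opening: 0.0857
grasp_force: 0.0
```

Call:
send_rows --rows "0.95 0.8 0 0 0 0 1;0 0 -1 0 0 0 1;0 0 -1 0 0 0 1;0 0 -1 0 0 0 1;0 0 -0.6 0 0 0 1"

```text
clock: 2.3
tool_pos: [0.6119, -0.1666, 0.0445]
ee_rot: [[-0.079, 0.997, -0.003], [0.997, 0.079, 0.001], [0.001, -0.003, -1.0]]
ft_force: [0.3, -0.2, -0.1]
opening: 0.0856
grasp_force: 0.0
```

Call:
send_rows --rows "0 0 -0.5 0 0 0 1;0 0 0 0 0 0 1;0 0 0 0 0 0 0"

```text
clock: 2.6
tool_pos: [0.6142, -0.1666, 0.0324]
ee_rot: [[-0.081, 0.997, 0.0], [0.997, 0.081, -0.0], [-0.0, 0.0, -1.0]]
ft_force: [0.1, -0.1, 0.9]
opening: 0.0728
grasp_force: 0.0
```

Call:
send_rows --rows "0 0 0 0 0 0 -1;0 0 0 0 0 0 -1;0 0 0 0 0 0 -1;0 0 0 0 0 0 -1;0 0 0 0 0 0 -1"

```text
clock: 3.1
tool_pos: [0.6153, -0.1665, 0.0336]
ee_rot: [[-0.082, 0.997, 0.003], [0.997, 0.082, -0.002], [-0.002, 0.003, -1.0]]
ft_force: [0.2, 0.0, 6.5]
opening: 0.0565
grasp_force: 42.7
```

Call:
send_rows --rows "0 0 0.5 0 0 0 -1;0 0 1 0 0 0 -1;0 0 1 0 0 0 -1;-0.7 0 0.2 0 0 0 -1;-1 0 0 0 0 0 -1"

```text
clock: 3.6
tool_pos: [0.5651, -0.1664, 0.1158]
ee_rot: [[-0.083, 0.997, 0.005], [0.997, 0.083, -0.002], [-0.003, 0.005, -1.0]]
ft_force: [-0.7, 0.2, -0.5]
opening: 0.0558
grasp_force: 42.5
```

Call:
send_rows --rows "-1 0 0 0 0 0 -1;-0.33 0.9 0 0 0 0 -1;-0.33 0.9 0 0 0 0 -1;-0.33 0.9 0 0 0 0 -1;-0.33 0.9 0 0 0 0 -1"

```text
clock: 4.1
tool_pos: [0.4932, -0.0569, 0.1138]
ee_rot: [[-0.082, 0.997, 0.001], [0.997, 0.082, -0.0], [-0.0, 0.001, -1.0]]
ft_force: [0.7, -0.2, -0.3]
opening: 0.0559
grasp_force: 42.6
```

Call:
send_rows --rows "-0.33 0.9 0 0 0 0 -1;-0.33 0.9 0 0 0 0 -1;-0.33 0.9 0 0 0 0 -1;-0.33 0.9 0 0 0 0 -1;-0.33 0.9 0 0 0 0 -1"

```text
clock: 4.6
tool_pos: [0.4438, 0.0783, 0.1138]
ee_rot: [[-0.082, 0.997, 0.001], [0.997, 0.082, 0.0], [-0.0, 0.001, -1.0]]
ft_force: [0.7, -0.1, -0.7]
opening: 0.0559
grasp_force: 42.6
```

Call:
send_rows --rows "-0.33 0.9 0 0 0 0 -1;0 0 0 0 0 0 -1;0 0 0 0 0 0 -1"

```text
clock: 4.9
tool_pos: [0.4344, 0.1046, 0.1136]
ee_rot: [[-0.084, 0.996, 0.001], [0.996, 0.084, -0.0], [-0.0, 0.001, -1.0]]
ft_force: [0.4, -0.2, -0.9]
opening: 0.0562
grasp_force: 42.6
```

Call:
send_rows --rows "-0.05 0.16 0 0 0 0 -1;0 0 -1 0 0 0 -1;0 0 -0.5 0 0 0 -1;0 0 0 0 0 0 -1"

```text
clock: 5.3
tool_pos: [0.4315, 0.1083, 0.0662]
ee_rot: [[-0.08, 0.997, -0.004], [0.997, 0.08, -0.0], [0.0, -0.004, -1.0]]
ft_force: [0.0, 0.0, -1.0]
opening: 0.056
grasp_force: 42.6
```

```bash
python3 - <<'E'
from workcell import manip
import cv2
t=manip.capture("side")[175:325,195:390,::-1];cv2.imwrite("pics/s1.png",cv2.resize(t,None,fx=4,fy=4,interpolation=cv2.INTER_CUBIC))
E
```

```text
(no output)
```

View pics/s1.png

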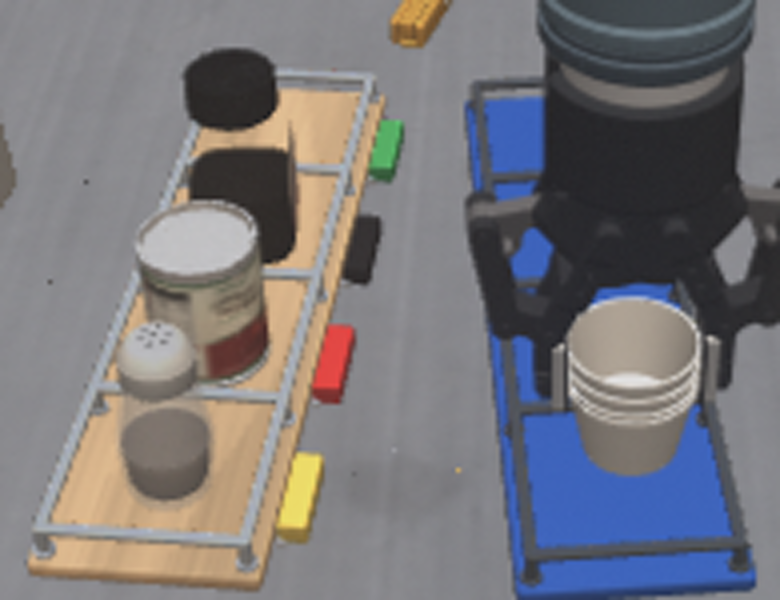

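The cups hang upright over the left blue pocket, foot at crop (628,470). The jar, tin and shaker are undisturbed. Lower and release.

Call:
send_rows --rows "0 0 -0.6 0 0 0 -1;0 0 -0.4 0 0 0 -1;0 0 -0.15 0 0 0 -1;0 0 0 0 0 0 -1;0 0 0 0 0 0 -1"

```text
clock: 5.85
tool_pos: [0.4337, 0.1088, 0.0342]
ee_rot: [[-0.081, 0.997, 0.002], [0.997, 0.081, -0.0], [-0.0, 0.002, -1.0]]
ft_force: [-0.5, -0.2, -1.0]
opening: 0.0561
grasp_force: 42.4
```

Call:
send_rows --rows "0 0 0 0 0 0 0.4;0 0 0 0 0 0 0.7;0 0 0 0 0 0 1;0 0 0 0 0 0 1;0 0 0 0 0 0 1"

```text
clock: 6.35
tool_pos: [0.4327, 0.109, 0.0333]
ee_rot: [[-0.082, 0.997, 0.0], [0.997, 0.082, 0.0], [0.0, 0.0, -1.0]]
ft_force: [0.6, 0.1, 0.0]
opening: 0.0851
grasp_force: 0.0
```

Call:
send_rows --rows "0 0 0.5 0 0 0 1;0 0 1 0 0 0 1;0 0 1 0 0 0 1;0.3 -0.3 1 0 0 0 1;0.9 -0.9 0.4 0 0 0 1"

```text
clock: 6.85
tool_pos: [0.4684, 0.0744, 0.1531]
ee_rot: [[-0.085, 0.996, 0.003], [0.996, 0.085, 0.001], [0.0, 0.003, -1.0]]
ft_force: [0.2, 0.4, -0.1]
opening: 0.0853
grasp_force: 0.0
```

Call:
send_rows --rows "0.9 -0.9 0 0 0 0 1;0.9 -0.9 0 0 0 0 1;0.9 -0.9 0 0 0 0 1;0.9 -0.9 0 0 0 0 1;0.9 -0.9 0 0 0 0 1"

```text
clock: 7.35
tool_pos: [0.6045, -0.0632, 0.15]
ee_rot: [[-0.082, 0.997, -0.0], [0.997, 0.082, 0.0], [0.0, -0.0, -1.0]]
ft_force: [-0.1, 0.7, 0.9]
opening: 0.0855
grasp_force: 0.0
```

Call:
send_rows --rows "0.6 -0.5 0 0 0 0 1;0 0 0 0 0 0 1;0 0 0 0 0 0 1"

```text
clock: 7.65
tool_pos: [0.6212, -0.077, 0.1495]
ee_rot: [[-0.081, 0.997, -0.002], [0.997, 0.081, 0.001], [0.001, -0.002, -1.0]]
ft_force: [-0.1, 0.5, -0.3]
opening: 0.0857
grasp_force: 0.0
```

```bash
python3 - <<'E'
from workcell import manip
import cv2
t=manip.capture("side")[175:325,195:390,::-1];cv2.imwrite("pics/s2.png",cv2.resize(t,None,fx=4,fy=4,interpolation=cv2.INTER_CUBIC))
E
```

```text
(no output)
```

View pics/s2.png

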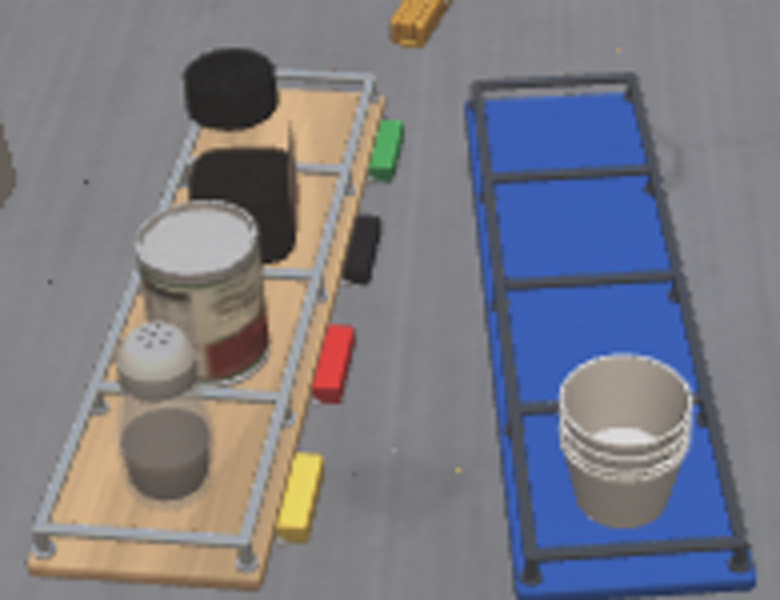

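Cups stand flat in the left blue pocket (foot around crop (622,515)); the gripper is above this crop. Go down on the jar.

Call:
send_rows --rows "0.04 0 -0.7 0 0 0 1;0 0 -1 0 0 0 1;0 0 -1 0 0 0 1;0 0 -0.45 0 0 0 1;0 0 0 0 0 0 1"

```text
clock: 8.2
tool_pos: [0.6208, -0.0757, 0.0539]
ee_rot: [[-0.083, 0.997, -0.005], [0.997, 0.083, 0.002], [0.002, -0.005, -1.0]]
ft_force: [0.9, 0.5, 0.6]
opening: 0.0852
grasp_force: 0.0
```

Call:
send_rows --rows "0 0 0 0 0 0 0;0 0 0 0 0 0 -1;0 0 0 0 0 0 -1;0 0 0 0 0 0 -1;0 0 0 0 0 0 -1" --grip_force 50

```text
clock: 8.7
tool_pos: [0.6245, -0.0774, 0.0581]
ee_rot: [[-0.082, 0.997, 0.004], [0.997, 0.082, -0.001], [-0.001, 0.004, -1.0]]
ft_force: [0.5, 1.0, 6.6]
opening: 0.0483
grasp_force: 51.8
```

Call:
send_rows --rows "0 0 0 0 0 0 -1;0 0 0 0 0 0 -1"

```text
clock: 8.9
tool_pos: [0.6244, -0.0773, 0.0581]
ee_rot: [[-0.082, 0.997, 0.004], [0.997, 0.082, -0.001], [-0.001, 0.004, -1.0]]
ft_force: [-0.0, 1.0, 6.9]
opening: 0.0481
grasp_force: 51.8
```

```bash
python3 - <<'E'
from workcell import manip
import cv2
t=manip.capture("side")[130:250,195:335,::-1];cv2.imwrite("pics/s3.png",cv2.resize(t,None,fx=5,fy=5,interpolation=cv2.INTER_CUBIC))
E
```

```text
(no output)
```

View pics/s3.png

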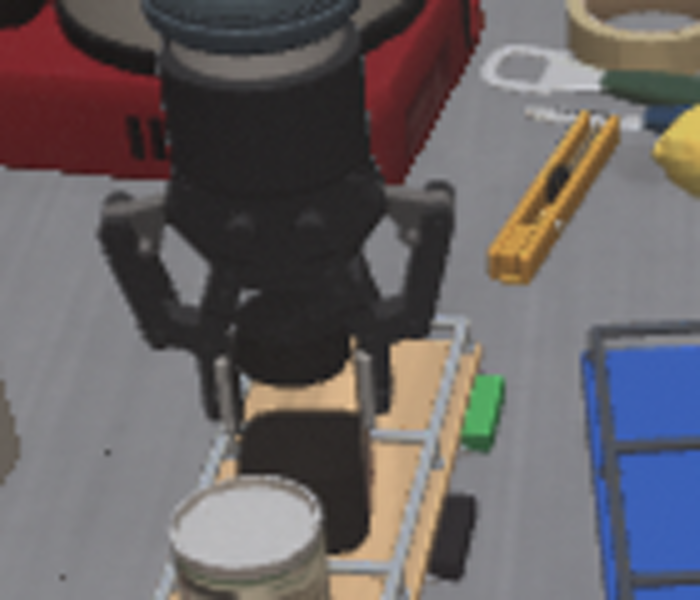

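The fingers straddle the jar's clear upper glass between cap and contents (crop (230–370, 360–420)). Lift and check that it hangs straight.

Call:
send_rows --rows "0 0 0.3 0 0 0 -1;0 0 0.7 0 0 0 -1;0 0 1 0 0 0 -1;-0.5 0 0.8 0 0 0 -1;-1 0 0 0 0 0 -1" --grip_force 60

```text
clock: 9.45
tool_pos: [0.5814, -0.0781, 0.1443]
ee_rot: [[-0.082, 0.997, 0.009], [0.997, 0.082, -0.003], [-0.004, 0.009, -1.0]]
ft_force: [0.6, -0.6, -1.6]
opening: 0.0479
grasp_force: 62.8
```

Call:
send_rows --rows "-1 0 0 0 0 0 -1;-0.5 0 0 0 0 0 -1;0 0 0 0 0 0 -1"

```text
clock: 9.75
tool_pos: [0.5306, -0.0766, 0.1403]
ee_rot: [[-0.081, 0.997, -0.002], [0.997, 0.081, 0.0], [0.001, -0.002, -1.0]]
ft_force: [-0.1, 0.3, -2.3]
opening: 0.0485
grasp_force: 62.7
```

```bash
python3 - <<'E'
from workcell import manip
import cv2
t=manip.capture("side")[110:250,195:355,::-1];cv2.imwrite("pics/s4.png",cv2.resize(t,None,fx=4,fy=4,interpolation=cv2.INTER_CUBIC))
E
```

```text
(no output)
```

View pics/s4.png

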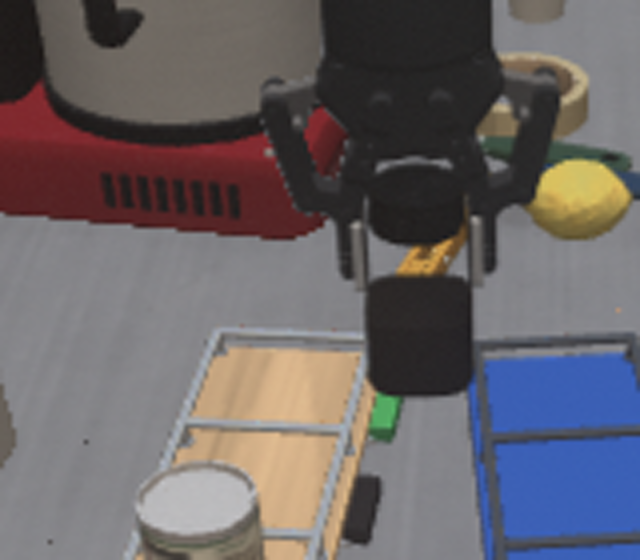

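The jar hangs upright (crop (420,335)). Carry it to the second pocket from the left.

Call:
send_rows --rows "-0.75 0.8 0 0 0 0 -1;-0.75 0.8 0 0 0 0 -1;-0.75 0.8 0 0 0 0 -1;-0.75 0.8 -0.1 0 0 0 -1;0 0 -0.4 0 0 0 -1"

```text
clock: 10.3
tool_pos: [0.4415, 0.0215, 0.1256]
ee_rot: [[-0.084, 0.996, 0.0], [0.996, 0.084, 0.001], [0.001, 0.0, -1.0]]
ft_force: [0.8, 0.4, -1.9]
opening: 0.0479
grasp_force: 62.7
```

Call:
send_rows --rows "0 0 -0.5 0 0 0 -1;0 0 -0.6 0 0 0 -1;0 0 0 0 0 0 -1"

```text
clock: 10.6
tool_pos: [0.4424, 0.0193, 0.0904]
ee_rot: [[-0.082, 0.997, -0.003], [0.997, 0.082, 0.001], [0.001, -0.003, -1.0]]
ft_force: [-0.1, 0.5, -2.0]
opening: 0.048
grasp_force: 62.7
```

Foot about 33 mm above the floor, at the pocket centre. Lower and release.

Call:
send_rows --rows "-0.04 0 -0.5 0 0 0 -1;0 0 -0.4 0 0 0 -1;0 0 -0.2 0 0 0 -1;0 0 0 0 0 0 -1;0 0 0 0 0 0 -1"

```text
clock: 11.1
tool_pos: [0.4425, 0.0188, 0.0594]
ee_rot: [[-0.082, 0.997, 0.001], [0.997, 0.082, -0.0], [-0.0, 0.001, -1.0]]
ft_force: [0.8, -0.6, -2.5]
opening: 0.0482
grasp_force: 62.9
```

Call:
send_rows --rows "0 0 0 0 0 0 0.4;0 0 0 0 0 0 0.7;0 0 0 0 0 0 1;0 0 0 0 0 0 1;0 0 0 0 0 0 1"

```text
clock: 11.6
tool_pos: [0.4418, 0.019, 0.059]
ee_rot: [[-0.082, 0.997, 0.0], [0.997, 0.082, -0.0], [-0.0, 0.0, -1.0]]
ft_force: [0.0, 0.1, -0.5]
opening: 0.0854
grasp_force: 0.0
```

Call:
send_rows --rows "0 0 0.5 0 0 0 1;0 0 1 0 0 0 1;0 0 1 0 0 0 1;0 0 0.8 0 0 0 1;0.6 0 0 0 0 0 1"

```text
clock: 12.1
tool_pos: [0.4605, 0.0189, 0.1612]
ee_rot: [[-0.082, 0.997, 0.005], [0.997, 0.082, -0.001], [-0.002, 0.005, -1.0]]
ft_force: [0.0, 0.8, -0.4]
opening: 0.0853
grasp_force: 0.0
```

Call:
send_rows --rows "1 0 0 0 0 0 1;1 0 0 0 0 0 1;1 0 0 0 0 0 1;1 -0.15 0 0 0 0 1;1 0 0 0 0 0 1"

```text
clock: 12.6
tool_pos: [0.6108, 0.0142, 0.1576]
ee_rot: [[-0.082, 0.997, -0.0], [0.997, 0.082, -0.0], [-0.0, -0.0, -1.0]]
ft_force: [-0.0, 0.1, -0.5]
opening: 0.0858
grasp_force: 0.0
```

Call:
send_rows --rows "0.8 0 0 0 0 0 1;0 0 0 0 0 0 1;0 0 0 0 0 0 1"

```text
clock: 12.9
tool_pos: [0.6333, 0.0146, 0.157]
ee_rot: [[-0.082, 0.997, -0.002], [0.997, 0.082, 0.0], [0.0, -0.002, -1.0]]
ft_force: [-0.8, -0.6, -0.1]
opening: 0.0857
grasp_force: 0.0
```

```bash
python3 - <<'E'
from workcell import manip
import cv2
t=manip.capture("side")[100:325,195:390,::-1];cv2.imwrite("pics/s5.png",cv2.resize(t,None,fx=2.6,fy=2.6,interpolation=cv2.INTER_CUBIC))
E
```

```text
(no output)
```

View pics/s5.png

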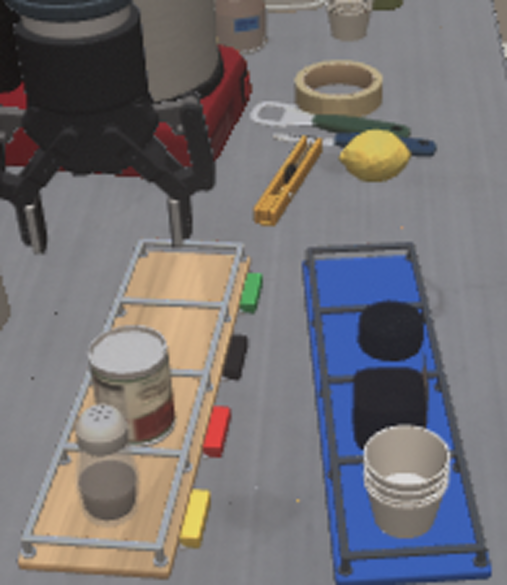

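The jar stands upright second from the left with the cups beside it. The open pads ((35,225) and (177,215)) straddle the tin lid at (131,350), allowing for perspective. Down on the tin.

Call:
send_rows --rows "0 0 -0.7 0 0 0 1;0 0 -1 0 0 0 1;0 0 -1 0 0 0 1;0 0 -1 0 0 0 1;0 0 -0.35 0 0 0 1" --grip_force 50

```text
clock: 13.45
tool_pos: [0.6304, 0.0149, 0.0335]
ee_rot: [[-0.082, 0.997, -0.006], [0.997, 0.082, 0.001], [0.001, -0.006, -1.0]]
ft_force: [-0.3, 0.3, 0.1]
opening: 0.0852
grasp_force: 0.0
```

Call:
send_rows --rows "0 0 0 0 0 0 1;0 0 0 0 0 0 0;0 0 0 0 0 0 -1;0 0 0 0 0 0 -1;0 0 0 0 0 0 -1"

```text
clock: 13.95
tool_pos: [0.6348, 0.0143, 0.0387]
ee_rot: [[-0.082, 0.997, 0.003], [0.997, 0.082, -0.001], [-0.001, 0.003, -1.0]]
ft_force: [-1.1, -0.1, 6.2]
opening: 0.0564
grasp_force: 53.8
```

Call:
send_rows --rows "0 0 0 0 0 0 -1;0 0 0 0 0 0 -1;0 0 0 0 0 0 -1"

```text
clock: 14.25
tool_pos: [0.6348, 0.0143, 0.0386]
ee_rot: [[-0.082, 0.997, 0.003], [0.997, 0.082, -0.001], [-0.001, 0.003, -1.0]]
ft_force: [-1.1, -0.1, 5.2]
opening: 0.0563
grasp_force: 53.8
```

Call:
send_rows --rows "0 0 0.5 0 0 0 -1;0 0 1 0 0 0 -1;0 0 1 0 0 0 -1;-0.5 0 0.2 0 0 0 -1;-1 0 0 0 0 0 -1"

```text
clock: 14.75
tool_pos: [0.5918, 0.0139, 0.1208]
ee_rot: [[-0.082, 0.997, 0.008], [0.997, 0.082, -0.001], [-0.002, 0.008, -1.0]]
ft_force: [-0.6, -0.0, -3.4]
opening: 0.0565
grasp_force: 53.9
```

Call:
send_rows --rows "-1 0 0 0 0 0 -1;-1 0 0 0 0 0 -1;-0.9 -0.93 0 0 0 0 -1;-0.9 -0.93 0 0 0 0 -1;-0.85 -0.93 0 0 0 0 -1"

```text
clock: 15.25
tool_pos: [0.4485, -0.0698, 0.1186]
ee_rot: [[-0.083, 0.997, 0.002], [0.997, 0.083, -0.001], [-0.001, 0.002, -1.0]]
ft_force: [0.4, -1.3, -1.7]
opening: 0.0565
grasp_force: 54.0
```

Call:
send_rows --rows "0 0 -0.4 0 0 0 -1;0 0 -0.6 0 0 0 -1;0 0 -0.5 0 0 0 -1;0 0 0 0 0 0 -1;0 0 0 0 0 0 -1"

```text
clock: 15.75
tool_pos: [0.4496, -0.0693, 0.0732]
ee_rot: [[-0.082, 0.997, 0.001], [0.997, 0.082, -0.0], [-0.0, 0.001, -1.0]]
ft_force: [-0.0, 0.2, -2.3]
opening: 0.0565
grasp_force: 54.2
```

Call:
send_rows --rows "0 0 -0.5 0 0 0 -1;0 0 -0.4 0 0 0 -1;0 0 -0.25 0 0 0 -1;0 0 0 0 0 0 -1;0 0 0 0 0 0 -1"

```text
clock: 16.25
tool_pos: [0.4499, -0.0694, 0.0385]
ee_rot: [[-0.082, 0.997, 0.001], [0.997, 0.082, -0.0], [-0.001, 0.001, -1.0]]
ft_force: [0.5, -0.2, -3.1]
opening: 0.0564
grasp_force: 54.3
```

Call:
send_rows --rows "0 0 0 0 0 0 0.4;0 0 0 0 0 0 0.7;0 0 0 0 0 0 1;0 0 0 0 0 0 1;0 0 0 0 0 0 1"

```text
clock: 16.75
tool_pos: [0.4493, -0.0693, 0.0379]
ee_rot: [[-0.082, 0.997, 0.0], [0.997, 0.082, -0.0], [-0.0, 0.0, -1.0]]
ft_force: [0.5, -0.3, -0.1]
opening: 0.0855
grasp_force: 0.0
```

Call:
send_rows --rows "0 0 0.5 0 0 0 1;0 0 1 0 0 0 1;0 0 1 0 0 0 1;0 0 1 0 0 0 1;0 0 0.5 0 0 0 1"

```text
clock: 17.25
tool_pos: [0.4504, -0.0697, 0.1604]
ee_rot: [[-0.082, 0.997, 0.004], [0.997, 0.082, -0.001], [-0.002, 0.003, -1.0]]
ft_force: [0.1, -0.4, -0.3]
opening: 0.0853
grasp_force: 0.0
```

Call:
send_rows --rows "0.88 0.83 0 0 0 0 1;0.88 0.83 0 0 0 0 1;0.88 0.83 0 0 0 0 1;0.88 0.83 0 0 0 0 1;0.88 0.83 0 0 0 0 1"

```text
clock: 17.75
tool_pos: [0.5821, 0.0564, 0.1577]
ee_rot: [[-0.082, 0.997, -0.0], [0.997, 0.082, -0.0], [-0.0, -0.0, -1.0]]
ft_force: [0.7, -0.0, 0.0]
opening: 0.0852
grasp_force: 0.0
```

Call:
send_rows --rows "0.88 0.83 0 0 0 0 1;0.88 0.82 0 0 0 0 1;0 0 0 0 0 0 1;0 0 0 0 0 0 1"

```text
clock: 18.15
tool_pos: [0.6337, 0.1053, 0.1569]
ee_rot: [[-0.083, 0.997, -0.002], [0.997, 0.083, -0.0], [-0.0, -0.002, -1.0]]
ft_force: [-0.9, 0.1, -0.5]
opening: 0.0858
grasp_force: 0.0
```

```bash
python3 - <<'E'
from workcell import manip
import cv2
t=manip.capture("side")[130:325,195:390,::-1];cv2.imwrite("pics/s6.png",cv2.resize(t,None,fx=3,fy=3,interpolation=cv2.INTER_CUBIC))
E
```

```text
(no output)
```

View pics/s6.png

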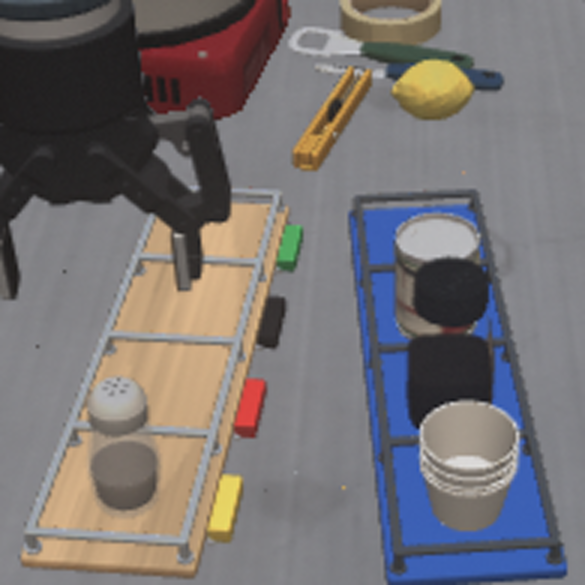

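Cups, jar and tin stand upright in the first three blue pockets, and the gripper is over the shaker (dome at (118,400)). Down on it.

Call:
send_rows --rows "0 -0.05 -0.7 0 0 0 1;0 0 -1 0 0 0 1;0 0 -1 0 0 0 1;0 0 -1 0 0 0 1;0 0 -0.3 0 0 0 1"

```text
clock: 18.7
tool_pos: [0.6307, 0.1021, 0.0347]
ee_rot: [[-0.081, 0.997, -0.007], [0.997, 0.081, -0.0], [0.0, -0.007, -1.0]]
ft_force: [-0.4, -0.1, -0.4]
opening: 0.0856
grasp_force: 0.0
```

Call:
send_rows --rows "0 0 0 0 0 0 1;0 0 0 0 0 0 0;0 0 0 0 0 0 -1;0 0 0 0 0 0 -1;0 0 0 0 0 0 -1"

```text
clock: 19.2
tool_pos: [0.6353, 0.1033, 0.04]
ee_rot: [[-0.082, 0.997, 0.003], [0.997, 0.082, -0.0], [-0.0, 0.003, -1.0]]
ft_force: [-0.5, -0.9, 7.0]
opening: 0.0383
grasp_force: 49.2
```

Call:
send_rows --rows "0 0 0 0 0 0 -1;0 0 0 0 0 0 -1;0 0 0 0 0 0 -1"

```text
clock: 19.5
tool_pos: [0.6353, 0.1033, 0.04]
ee_rot: [[-0.082, 0.997, 0.003], [0.997, 0.082, -0.0], [-0.001, 0.003, -1.0]]
ft_force: [-0.5, 0.3, 6.4]
opening: 0.0387
grasp_force: 49.2
```

Call:
send_rows --rows "0 0 0.5 0 0 0 -1;0 0 1 0 0 0 -1;-0.4 0 1 0 0 0 -1;-1 0 0.5 0 0 0 -1;-1 0 0 0 0 0 -1"

```text
clock: 20.0
tool_pos: [0.5636, 0.1033, 0.1319]
ee_rot: [[-0.082, 0.997, 0.007], [0.997, 0.082, -0.0], [-0.001, 0.007, -1.0]]
ft_force: [0.0, -0.1, -0.5]
opening: 0.0384
grasp_force: 50.0
```

Call:
send_rows --rows "-0.4 -0.8 0 0 0 0 -1;0 -1 0 0 0 0 -1;0 -1 0 0 0 0 -1;0 -1 0 0 0 0 -1;0 -1 0 0 0 0 -1"

```text
clock: 20.5
tool_pos: [0.5502, -0.0418, 0.1292]
ee_rot: [[-0.082, 0.997, 0.001], [0.997, 0.082, -0.0], [-0.0, 0.001, -1.0]]
ft_force: [0.9, 0.2, -0.6]
opening: 0.0384
grasp_force: 50.0
```

Call:
send_rows --rows "0 -1 0 0 0 0 -1;0 -1 0 0 0 0 -1;-0.3 -1 0 0 0 0 -1;-1 -0.95 0 0 0 0 -1;-1 0 0 0 0 0 -1"

```text
clock: 21.0
tool_pos: [0.4811, -0.1628, 0.129]
ee_rot: [[-0.08, 0.997, 0.002], [0.997, 0.08, -0.003], [-0.003, 0.002, -1.0]]
ft_force: [-0.4, 0.6, -0.5]
opening: 0.0384
grasp_force: 50.0
```

Call:
send_rows --rows "-0.8 0 0 0 0 0 -1;0 0 0 0 0 0 -1;0 0 0 0 0 0 -1"

```text
clock: 21.3
tool_pos: [0.4574, -0.1596, 0.129]
ee_rot: [[-0.081, 0.997, 0.002], [0.997, 0.081, -0.001], [-0.001, 0.002, -1.0]]
ft_force: [0.4, 0.7, -0.6]
opening: 0.0387
grasp_force: 50.1
```

Call:
send_rows --rows "0 0 -0.5 0 0 0 -1;0 0 -0.8 0 0 0 -1;0 0 -0.6 0 0 0 -1;0 0 -0.4 0 0 0 -1;0 0 0 0 0 0 -1"

```text
clock: 21.8
tool_pos: [0.4569, -0.1587, 0.0577]
ee_rot: [[-0.083, 0.997, -0.002], [0.997, 0.083, 0.001], [0.002, -0.002, -1.0]]
ft_force: [0.1, -0.5, -1.3]
opening: 0.0384
grasp_force: 50.0
```

Call:
send_rows --rows "0 0 -0.3 0 0 0 -1;0 0 -0.2 0 0 0 -1;0 0 -0.15 0 0 0 -1;0 0 0 0 0 0 -1;0 0 0 0 0 0 -1"

```text
clock: 22.3
tool_pos: [0.4574, -0.1594, 0.04]
ee_rot: [[-0.082, 0.997, 0.001], [0.997, 0.082, -0.0], [-0.001, 0.001, -1.0]]
ft_force: [-1.0, 1.7, 3.9]
opening: 0.0385
grasp_force: 50.8
```

Foot contact shows as 3.9 N upward. Release and retreat up, clear of the racks.

Call:
send_rows --rows "0 0 0 0 0 0 0.2;0 0 0 0 0 0 0.6;0 0 0 0 0 0 1;0 0 0 0 0 0 1;0 0 0 0 0 0 1"

```text
clock: 22.8
tool_pos: [0.457, -0.1593, 0.0392]
ee_rot: [[-0.082, 0.997, -0.0], [0.997, 0.082, 0.0], [0.0, -0.0, -1.0]]
ft_force: [-0.4, -0.1, -0.8]
opening: 0.0852
grasp_force: 0.0
```

Call:
send_rows --rows "0 0 0.5 0 0 0 1;0 0 1 0 0 0 1;0 0 1 0 0 0 1;0 0 1 0 0 0 1;0 0 1 0 0 0 1"

```text
clock: 23.3
tool_pos: [0.4568, -0.1591, 0.1754]
ee_rot: [[-0.082, 0.997, -0.0], [0.997, 0.082, 0.0], [0.0, -0.0, -1.0]]
ft_force: [0.0, -0.4, 0.2]
opening: 0.0854
grasp_force: 0.0
```

Call:
send_rows --rows "0 -1 0.5 0 0 0 1;0 -1 0 0 0 0 1;0 -1 0 0 0 0 1;0 -1 0 0 0 0 1;0 -1 0 0 0 0 1"

```text
clock: 23.8
tool_pos: [0.4569, -0.3103, 0.1893]
ee_rot: [[-0.082, 0.997, -0.0], [0.997, 0.082, 0.0], [0.0, -0.0, -1.0]]
ft_force: [0.9, 0.3, 0.2]
opening: 0.0855
grasp_force: 0.0
```

```bash
python3 - <<'E'
from workcell import manip
import cv2
t=manip.capture("side")[130:325,195:390,::-1];a=cv2.resize(t,None,fx=2,fy=2,interpolation=cv2.INTER_CUBIC)
t=manip.capture("top")[140:335,212:447,::-1];b=cv2.resize(t,None,fx=2,fy=390/195,interpolation=cv2.INTER_CUBIC)[:, :410]
cv2.imwrite("pics/s7.png",cv2.hconcat([a,b]))
E
```

```text
(no output)
```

View pics/s7.png

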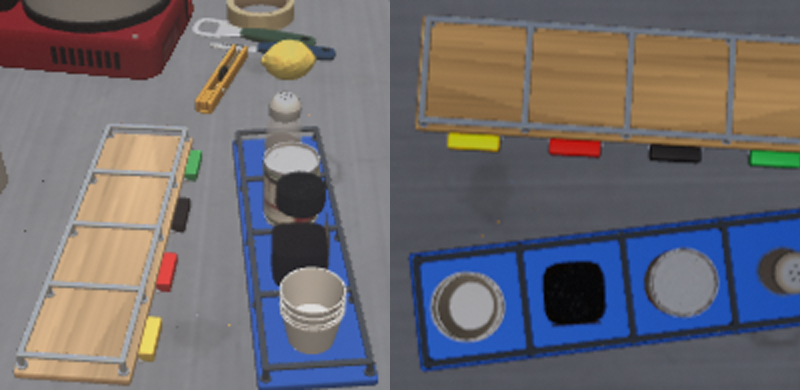

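All four stand upright in the blue rack. From the left they are cups, jar, tin and shaker, one to a pocket, and the gripper is clear. Hand in.

```bash
python3 -c "
from workcell import manip
print(manip.job_done())"
```

```text
the job is handed in; nothing more can be done
None
```

I moved all four containers to the blue rack in reverse order (from the left: cups, jar, tin, shaker); in the last pictures they stood upright, one to a pocket and released, and I handed the job in at about 24 s.

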